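# Close the two square bread tins, each with its own slide-on lid

## Robot

A 6-joint arm with a two-finger parallel gripper is mounted at the origin on a cart in front of the work surface, level with it; the furniture and walls round the work are solid. World frame = base frame: x ahead of the robot, y to its left, z up, the work surface at z = 0. Lengths are in m, angles in rad, forces in N, time in s.
With the tool pointing down it reaches from about 0.4 to 0.825 m from the base axis. Payload 7 kg.
Tool frame: the origin (TCP) lies on the mounting face of the last link; the fingertips stand 178 mm ahead of it and the grasp point (between the pads) lies 159 mm ahead of it; z points along the fingers, y is the direction in which the jaws open and shut (so a half turn about z gives the same grasp; the last joint's range is limited). The gripper opens to 88 mm and grips with 3 to 60 N. Pads are 19 mm wide; open, the fingers measure 130 mm over their backs; the gripper's body (78 mm by 193 mm) begins 47 mm behind the grasp point.
Start: joints at [-0.976, 0.359, 0.012, 0, -1.224, -0.288], TCP at [0.204, -0.643, 0.405] pointing down, gripper open.
Joint ranges: [-3.07, 3.07], [-1.43, 2.12], [-1.02, 1.25], [-3.03, 1.67], [-3.05, -0], [-3.03, 3.03]. Speed limits (rad/s): [2.39, 2.39, 3.01, 3.14, 3.14, 3.14].

## Interface

Orientations are given as [roll, pitch, yaw] about the fixed x, y, z axes, in that order (R = Rz(yaw) Ry(pitch) Rx(roll)).
In Python, from station import * gives the robot as it stands.
- The arm moves only by the tool arm_command, never from a script. Its argument "targets" is a list of rows, each a list of 3 entries, a list of its own where there are three numbers: the turn, a rotation vector about the world's x, y, z in rad, then the shift along the world's x, y, z in mm, then the closure, from 0 (fully open) to 1 (shut). In form: [[[wx, wy, wz], [tx, ty, tz], fingers], ...]. A call has 1 to 8 rows; each row shifts and turns the commanded pose from where the row before left it; what a row does not reach is not made up. A row lasts 1/10 s, in which the tool goes at most 50 mm and 8.59 degrees, less where a joint would pass 70% of its speed; a pose out of reach is approached as far as the arm can. A call with a gripper value outside its range is refused whole. The fingers move at their own pace and stop on an object; "squeeze" is the grip in N (left out, the last holds). Time passes only in rows, so rows that do not move let the fingers close. It gives the time, the measured TCP pose, the force and the opening at its end, in the units of the state.
- get_state(): the state, without advancing time (a new reading comes with each control period).
- grab_frame(name): name is "side" or "top" or "wrist"; returns (picture, depth): 400x640x3 uint8, red, green, blue; 400x640 float32, m along the optical axis (not along the pixel's ray), 0 where there is no reading.
- camera_params(name): a dict with "mtx" (3x3 intrinsics, pixels), "eye" and "orientation" of the camera in the world. Camera axes: x right, y down, z forward; pixel columns grow to the right and rows downward; lengths in m; the calibration is good to about 2 mm. A picture is of the moment at which its call begins: read the wrist's pose just before it. camera_params takes no time and is no camera call; for the wrist camera it gives the pose at the moment of the call.
- job_done(): hands the job in, once; it reports no verdict.
The state is a dict: "t": time; "q": joint angles; "qd": joint speeds; "joint_efforts": joint torques, N m; "eef_pos": TCP position; "ee_rot": TCP orientation; "force": force on the tool from outside, world axes, zero at the start; "moment": the same for the moment, N m; "width": finger opening in m.
Only numpy, scipy, OpenCV 4.12 (cv2) and the standard library are available. Lean on these libraries where they do the work, as an engineer would, in place of code of your own. Each camera call takes 0.05 s, during which the arm holds its last target.

## Task

The washed square bread tins go back on the shelf closed (the one at the far right already is): find each tin's own lid by its size, hook the lid's side channels over the tin's rims from one end, and slide it along until it is fully home. Leave the tins standing about where they are, and do not knock the shaker, the sticker roll or the timer out of place.

Things in the scene. Friction and masses are not known exactly. Their poses are not given: they have to be found in the camera images.
- tin_big: big square bread tin, dark steel, open top, empty, loose, about 480 g, standing on the bench: 100 mm long (x), 100 mm wide (y), 90 mm high, walls 3 mm. Origin: centre of its underside, z up. Its lid slides on along the tin's x axis, from either end; the tin is the same both ways round.
- tin_big_rim (a point): centre of the big tin's mouth, level with the rim (z 90 mm of the tin). Along the +y and -y top edges a flat flange, 4 mm thick, sticks out 8 mm beyond the wall over the whole length (116 mm over both flanges); the +x and -x ends have none.
- tin_small: small square bread tin, dark steel, open top, empty, loose, about 400 g, standing on the bench: 80 mm long (x), 80 mm wide (y), 72 mm high, walls 3 mm. Origin: centre of its underside, z up. Its lid slides on along the tin's x axis, from either end; the tin is the same both ways round.
- tin_small_rim (a point): centre of the small tin's mouth, level with the rim (z 72 mm of the tin). Along the +y and -y top edges a flat flange, 4 mm thick, sticks out 8 mm beyond the wall over the whole length (96 mm over both flanges); the +x and -x ends have none.
- lid_big: lid of the big tin, dark steel with a bright grip, loose, about 140 g, lying right way up. Origin: centre, level with its lowest face; z up, x to its leading end. Plate 3 mm thick (z 12 to 15 mm), 126 mm wide (y), x -52.5 to 50 mm. Fully home: centred on the tin, x axes parallel (either way round), plate resting on the flanges, so this origin is 12 mm below the tin's rim.
- lid_big_lead (a point): middle of the lid's leading end, at half height of its side channels. Channel: inner faces at y +-60.5 mm, slot 9 mm high between the plate and a lip turned in 8 mm (3 mm thick), so a flange has 2.5 mm of play each side and 5 mm in height. Side walls flare out over the first 15 mm, the plate's last 12 mm turn up a little; the lips begin 14 mm behind this end.
- lid_big_grip (a point): top centre of the folded grip standing on the lid's trailing end: 10 mm thick along the lid's x, 44 mm wide (y), 24 mm high above the plate; the lid balances 7 mm behind its centre. Pinch it from above, closing along x, or push on its back. Below it an end skirt (inner face at x -50 mm of the lid) stops against the end of the tin when the lid is home.
- lid_small: lid of the small tin, dark steel with a bright grip, loose, about 110 g, lying right way up. Origin: centre, level with its lowest face; z up, x to its leading end. Plate 3 mm thick (z 12 to 15 mm), 106 mm wide (y), x -42.5 to 40 mm. Fully home: centred on the tin, x axes parallel (either way round), plate resting on the flanges, so this origin is 12 mm below the tin's rim.
- lid_small_lead (a point): middle of the lid's leading end, at half height of its side channels. Channel: inner faces at y +-50.5 mm, slot 9 mm high between the plate and a lip turned in 8 mm (3 mm thick), so a flange has 2.5 mm of play each side and 5 mm in height. Side walls flare out over the first 15 mm, the plate's last 12 mm turn up a little; the lips begin 14 mm behind this end.
- lid_small_grip (a point): top centre of the folded grip standing on the lid's trailing end: 10 mm thick along the lid's x, 44 mm wide (y), 24 mm high above the plate; the lid balances 7 mm behind its centre. Pinch it from above, closing along x, or push on its back. Below it an end skirt (inner face at x -40 mm of the lid) stops against the end of the tin when the lid is home.
- shaker: spice shaker jar with a black cap and green label, upright, diameter 45 mm, 105 mm high, loose; a bystander. Origin at the centre of its underside.
- label_roll: roll of stickers, white outside, standing flat, diameter 69 mm, 40 mm high, loose; a bystander. Origin at the centre of its underside.
- timer: round white wind-up kitchen timer, diameter 62 mm, 42 mm high, loose; a bystander. Origin at the centre of its underside.

How it is judged:
At the end, for the whole second after the job is handed in: Each lid sits fully home on its own tin: within 4 mm lengthways and 4.5 mm sideways of the tin's centre, channels parallel to the rims within 0.08 rad, resting on the rims (its height within 2.5 mm), both tins upright on the bench, everything at rest (x of lid_big in the frame of tin_big between -0.004 and 0.004 m and y of lid_big in the frame of tin_big between -0.0045 and 0.0045 m and z of lid_big in the frame of tin_big between 0.0755 and 0.0805 m and angle between the x axis of lid_big and the x axis of tin_big, either way round below 0.08 rad and angle between each of tin_big, tin_small's own z axis and vertical below 0.05 rad and height (world z) of each of tin_big, tin_small below 0.01 m and linear speed of each of lid_big, tin_big, lid_small, tin_small below 0.02 m/s and x of lid_small in the frame of tin_small between -0.004 and 0.004 m and y of lid_small in the frame of tin_small between -0.0045 and 0.0045 m and z of lid_small in the frame of tin_small between 0.0575 and 0.0625 m and angle between the x axis of lid_small and the x axis of tin_small, either way round below 0.08 rad); the robot touches nothing.
It fails at once if the big tin is shoved more than 60 mm from where it stood or tipped (distance of tin_big from where it was at the start of the episode above 0.06 m or angle between tin_big's own z axis and vertical above 0.35 rad).
It fails at once if the small tin is shoved more than 60 mm from where it stood or tipped (distance of tin_small from where it was at the start of the episode above 0.06 m or angle between tin_small's own z axis and vertical above 0.35 rad).
It fails at once if the spice shaker is knocked over or moved more than 30 mm (distance of shaker from where it was at the start of the episode above 0.03 m or angle between shaker's own z axis and vertical above 0.35 rad).
It fails at once if the sticker roll is knocked over or moved more than 30 mm (distance of label_roll from where it was at the start of the episode above 0.03 m or angle between label_roll's own z axis and vertical above 0.35 rad).
It fails at once if the timer is knocked over or moved more than 30 mm (distance of timer from where it was at the start of the episode above 0.03 m or angle between timer's own z axis and vertical above 0.35 rad).
It also fails if it takes over 64 s, if anything falls off the work surface, if the arm or the gripper's body presses on something with over 40 N, if the wrist force passes 120 N, or if a joint passes its speed limit or range.

## Working session

There is one attempt and no reset: what is moved stays moved. The work goes in short steps, Python scripts to look and compute and a tool call to move; the robot and the scene stay as the last step left them, time stands still between calls to the robot, and variables do not carry over. Pictures are saved under pics/ and viewed, and the job is handed in when it is done.

Besides the shell and the picture viewer there is one more tool, called after ">>>" in YAML: its name, and indented under it one key for each argument. arm_command: Moves the arm, as the interface text tells. Its arguments: {"type":"object","properties":{"targets":{"type":"array"},"squeeze":{"type":"number"}},"required":["targets"]}

```bash
ls; mkdir -p pics
python3 - <<'E'
from station import *
import cv2,numpy as np
s=get_state(); print(s)
for n in ["side","top","wrist"]:
    p,d=grab_frame(n); c=camera_params(n); print(n,c)
    cv2.imwrite(f"pics/{n}0.png",cv2.cvtColor(p,cv2.COLOR_RGB2BGR)); np.savez(f"pics/{n}0.npz",p=p,d=d,mtx=c["mtx"],eye=c["eye"],ori=c["orientation"])
E
```

```text
pics
{'t': 0.0, 'q': array([-9.75915352e-01,  3.59382142e-01,  1.10848628e-02, -3.27956792e-04,
       -1.22412538e+00, -2.88094691e-01]), 'qd': array([ 9.31632726e-04,  1.32355351e-03, -1.28893125e-03, -4.74112120e-05,
       -1.31857036e-03,  2.18691933e-04]), 'joint_efforts': array([ 2.39204292e-04, -5.82720137e+01,  2.93059820e+01,  6.99726328e+00,
        6.93379756e-03, -2.45358196e-04]), 'eef_pos': array([ 0.20378304, -0.64330475,  0.40374084]), 'ee_rot': array([ 3.13994575e+00, -1.66526559e-04, -2.83491791e+00]), 'force': array([-0.11742166, -0.21862689,  0.21878044]), 'moment': array([-0.00659306, -0.00511849,  0.00388874]), 'width': 0.08762159774396995}
side {'mtx': array([[491.09464602,   0.        , 320.63150718],
       [  0.        , 491.09464602, 196.7235345 ],
       [  0.        ,   0.        ,   1.        ]]), 'eye': array([ 0.47546199, -1.24069531,  0.83018885]), 'orientation': array([-2.21886606, -0.01620811, -0.02432705])}
top {'mtx': array([[417.2115981,   0.       , 320.6795203],
       [  0.       , 417.2115981, 190.9532851],
       [  0.       ,   0.       ,   1.       ]]), 'eye': array([ 0.35529181, -0.22277076,  0.99148831]), 'orientation': array([-2.98525791,  0.00329549, -1.57694809])}
wrist {'mtx': array([[332.9931426 ,   0.        , 322.55725538],
       [  0.        , 332.9931426 , 197.8024922 ],
       [  0.        ,   0.        ,   1.        ]]), 'eye': array([ 0.12843839, -0.66696824,  0.38392249]), 'orientation': array([ 2.85136205e+00, -1.45082321e-03,  1.87854972e+00])}
```

View pics/top0.png

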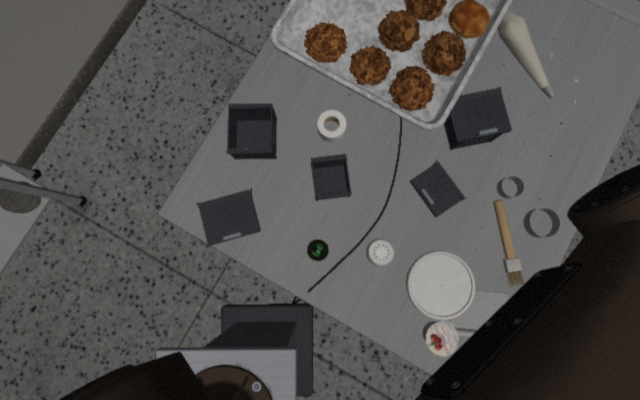

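View pics/side0.png

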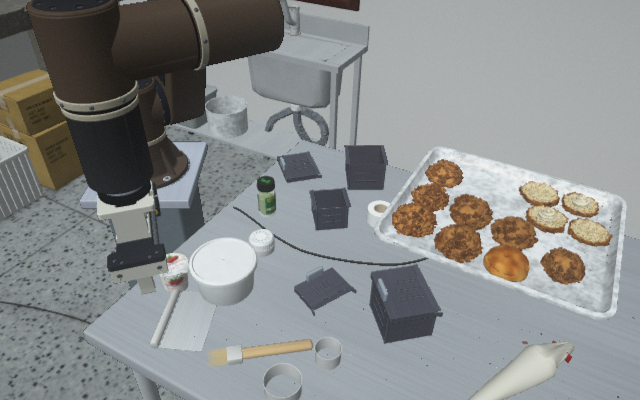

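View pics/wrist0.png

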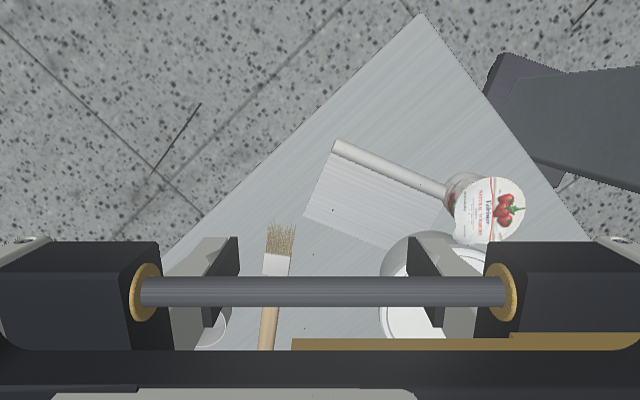

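Top view: the big tin is near (252,131), the small tin near (330,177), lids near (229,217) and (437,188), and the closed tin near (478,118). The roll is at (332,124), shaker (318,250) and timer (380,252). Next I'll enlarge and measure.

```bash
cat > h.py <<'E'
import numpy as np,cv2
from scipy.spatial.transform import Rotation as R
def load(n):
    z=np.load(f"pics/{n}.npz"); return {k:z[k] for k in z.files}
def RM(z): return R.from_euler('xyz',z['ori']).as_matrix()
def bp(z,u,v,d=None,Z=None):
    r=RM(z)@np.array([(u-z['mtx'][0,2])/z['mtx'][0,0],(v-z['mtx'][1,2])/z['mtx'][1,1],1.])
    if Z is not None: d=(Z-z['eye'][2])/r[2]
    elif d is None: d=z['d'][int(round(v)),int(round(u))]
    return z['eye']+d*r
def cloud(z):
    h,w=z['d'].shape; uu,vv=np.meshgrid(np.arange(w),np.arange(h))
    ray=np.stack([(uu-z['mtx'][0,2])/z['mtx'][0,0],(vv-z['mtx'][1,2])/z['mtx'][1,1],np.ones_like(uu)],-1)
    return z['eye']+ (ray@RM(z).T)*z['d'][...,None]
def proj(z,P):
    c=(np.atleast_2d(P)-z['eye'])@RM(z); return np.stack([c[:,0]/c[:,2]*z['mtx'][0,0]+z['mtx'][0,2],c[:,1]/c[:,2]*z['mtx'][1,1]+z['mtx'][1,2]],-1)
def crop(n,u0,v0,u1,v1,k,out):
    p=load(n)['p'][v0:v1,u0:u1]
    p=cv2.resize(p,None,fx=k,fy=k,interpolation=cv2.INTER_CUBIC)
    p=cv2.convertScaleAbs(p,alpha=1.8,beta=10)
    cv2.imwrite(f"pics/{out}.png",cv2.cvtColor(p,cv2.COLOR_RGB2BGR))
E
python3 - <<'E'
from h import *
z=load("top0");C=cloud(z)
for n,u,v in [("tableL",200,190),("tableM",300,200),("bigtin",252,131),("smalltin",330,177),("lidA",229,217),("lidB",437,188),("closed",478,118),("roll",322,124),("timer",380,252),("shaker",318,250)]:
    print(n,C[v,u].round(3))
crop("top0",190,95,290,255,4,"c1");crop("top0",290,95,390,270,4,"c2");crop("top0",395,80,520,230,4,"c3")
s=load("side0");crop("side0",250,130,450,350,4 if 0 else 3,"s1")
E
```

```text
tableL [ 0.516  0.071 -0.003]
tableM [ 0.49  -0.171  0.001]
bigtin [ 0.661 -0.053  0.005]
smalltin [ 0.546 -0.243 -0.   ]
lidA [ 0.449 -0.005  0.016]
lidB [ 0.514 -0.496  0.016]
closed [ 0.659 -0.573  0.095]
roll [ 0.666 -0.225  0.04 ]
timer [ 0.365 -0.354  0.04 ]
shaker [ 0.369 -0.214  0.103]
```

View pics/c1.png

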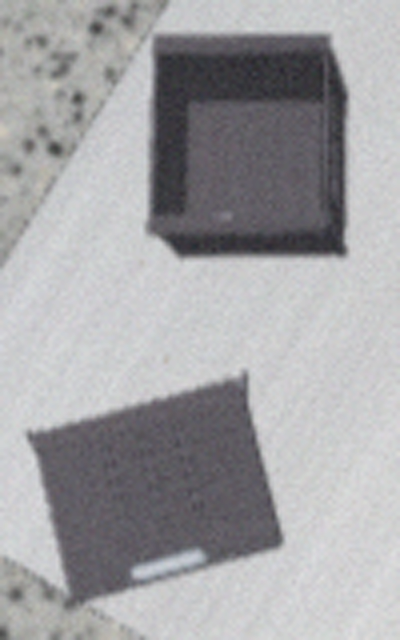

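View pics/c2.png

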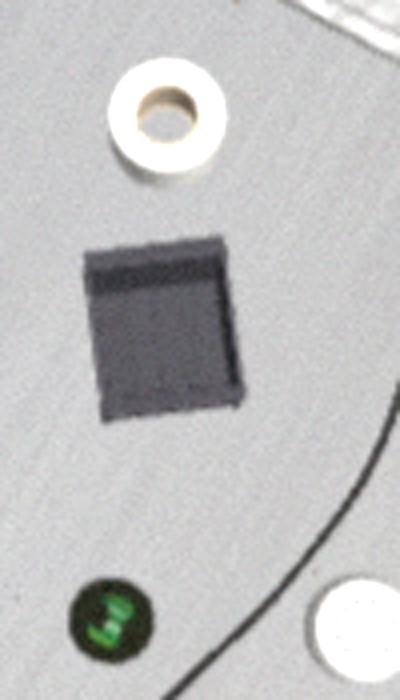

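View pics/c3.png

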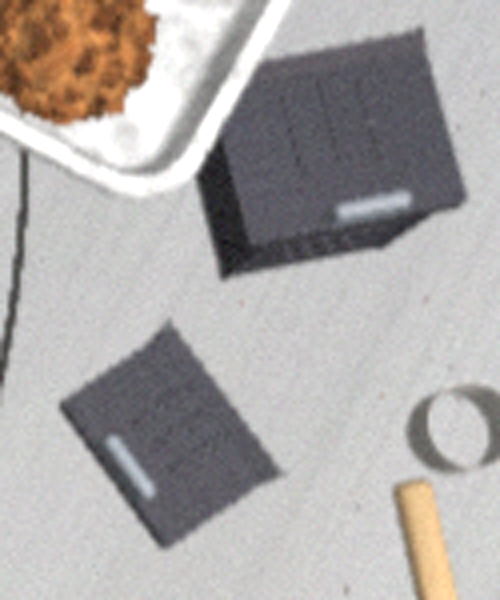

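View pics/s1.png

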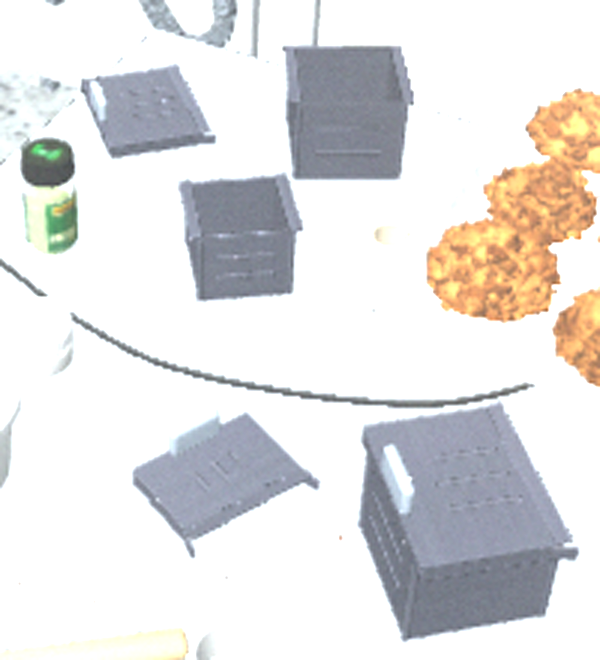

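```bash
cat > m.py <<'E'
from h import *
import sys
def rect(C,cen,rad,zlo,zhi):
    m=(np.hypot(C[...,0]-cen[0],C[...,1]-cen[1])<rad)&(C[...,2]>zlo)&(C[...,2]<zhi)
    P=C[m]
    if len(P)<8: print("few");return
    (c,s,a)=cv2.minAreaRect((P[:,:2]*1000).astype(np.float32))
    print(len(P),"zmed",np.median(P[:,2]).round(4),"c",np.round(c,1),"size",np.round(s,1),"ang",round(a,1))
if __name__=="__main__":
  for n in sys.argv[1:]:
    z=load(n);C=cloud(z);print(n)
    for nm,c,r,lo,hi in [("bigtin",(.661,-.053),.11,.08,.1),("smalltin",(.546,-.243),.09,.064,.08),("lidA",(.449,-.005),.095,.008,.022),("gripA",(.449,-.005),.1,.03,.05),("lidB",(.514,-.496),.085,.008,.022),("gripB",(.514,-.496),.085,.03,.05),("roll",(.666,-.225),.06,.03,.05),("timer",(.365,-.354),.06,.025,.05),("shaker",(.369,-.214),.05,.09,.12)]:
        print(nm,end=" ");rect(C,c,r,lo,hi)
E
python3 m.py top0 side0
```

```text
top0
bigtin 625 zmed 0.0886 c [643.5 -61.9] size [101.6 116.5] ang 90.0
smalltin 457 zmed 0.071 c [ 535.  -242.9] size [96.6 80.7] ang 6.1
lidA 2259 zmed 0.0147 c [451.2  -3.3] size [105.9 133.9] ang 16.3
gripA 88 zmed 0.0366 c [459.2  -4.6] size [121.2  42.5] ang 11.7
lidB 1473 zmed 0.0153 c [ 515.5 -495. ] size [113.2  85.5] ang 32.0
gripB 91 zmed 0.0379 c [ 493.8 -465.4] size [42.6 11.8] ang 34.5
roll 513 zmed 0.0395 c [ 669.  -246.2] size [67.2 69.2] ang 84.8
timer 583 zmed 0.0414 c [ 367.5 -353.7] size [60.2 58.4] ang 89.5
shaker 362 zmed 0.1045 c [ 370.7 -212. ] size [42.7 44.4] ang 89.5
side0
bigtin 359 zmed 0.0877 c [642.7 -61.1] size [108.3 116.1] ang 89.6
smalltin 322 zmed 0.0702 c [ 534.5 -243.6] size [96.5 87.1] ang 7.1
lidA 823 zmed 0.0152 c [449.4  -3.5] size [104.4 137.8] ang 16.2
gripA 36 zmed 0.0372 c [405.5 -18.9] size [10.5 44.7] ang 13.4
lidB 1345 zmed 0.015 c [ 512.7 -497.5] size [113.6  85.7] ang 35.0
gripB 99 zmed 0.0367 c [ 492.8 -466.6] size [43.3 12.8] ang 34.5
roll 232 zmed 0.0395 c [ 658.3 -241.8] size [72.2 45.4] ang 60.6
timer 428 zmed 0.0407 c [ 366.5 -357.7] size [57.6 60.3] ang 2.6
shaker 220 zmed 0.1039 c [ 369.6 -213.9] size [44.6 46.9] ang 36.5
```

>>> arm_command:
  targets:
    - [[0,0,0.1],[14,44,0],0]
    - [[0,0,0.1],[14,44,0],0]
    - [[0,0,0.1],[14,44,0],0]
    - [[0,0,0.1],[14,44,0],0]
    - [[0,0,0.1],[14,44,0],0]
    - [[0,0,0.1],[14,44,0],0]

```text
t: 0.75
eef_pos: [0.2878, -0.3777, 0.4045]
ee_rot: [3.141, 0.0, -2.231]
force: [2.2, 0.0, 0.7]
width: 0.0874
```

Run:
```python
from station import *
s=get_state();print(s['t'],s['q'].round(3),s['eef_pos'].round(4),s['ee_rot'].round(4))
```

```text
0.75 [-0.504  0.024 -0.412 -0.    -1.135 -0.156] [ 0.2878 -0.3777  0.4045] [ 3.1415e+00  1.0000e-04 -2.2310e+00]
```

>>> arm_command:
  targets:
    - [[0,0,0.11],[15,45,0],0]
    - [[0,0,0.11],[15,45,0],0]
    - [[0,0,0.11],[15,45,0],0]
    - [[0,0,0.11],[15,45,0],0]
    - [[0,0,0.11],[15,45,0],0]
    - [[0,0,0.11],[15,45,0],0]
    - [[0,0,0.11],[15,45,0],0]
    - [[0,0,0.1],[12,44,0],0]

```text
t: 1.55
eef_pos: [0.4048, -0.0184, 0.4049]
ee_rot: [-3.141, 0.0, -1.36]
force: [1.5, -0.6, 0.4]
width: 0.0875
```

```bash
cat > snap.py <<'E'
from station import *
import cv2,numpy as np,sys
# usage snap.py tag cam...
tag=sys.argv[1]
s=get_state();print(s['t'],s['q'].round(3),s['eef_pos'].round(4),s['ee_rot'].round(4))
for n in sys.argv[2:]:
    c=camera_params(n);p,d=grab_frame(n)
    cv2.imwrite(f"pics/{n}{tag}.png",cv2.cvtColor(p,cv2.COLOR_RGB2BGR)); np.savez(f"pics/{n}{tag}.npz",p=p,d=d,mtx=c["mtx"],eye=c["eye"],ori=c["orientation"])
E
python3 snap.py 1 wrist; python3 m.py wrist1
```

```text
1.55 [ 0.448 -0.109 -0.536  0.    -1.143 -0.236] [ 0.4048 -0.0184  0.4049] [-3.1406e+00  2.0000e-04 -1.3597e+00]
wrist1
bigtin 3826 zmed 0.0881 c [636.4 -61.2] size [108.3 103.4] ang 0.2
smalltin few
lidA 9457 zmed 0.015 c [449.3  -2.9] size [105.5 132.9] ang 15.2
gripA 364 zmed 0.0381 c [457.6  -5.1] size [121.3  42.6] ang 11.8
lidB few
gripB few
roll few
timer few
shaker few
```

View pics/wrist1.png

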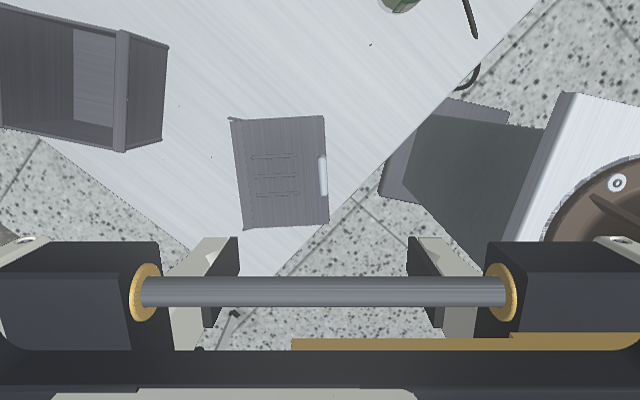

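The wrist picture shows lid A whole at (280,172), with its bright grip at (323,176). The big tin is at upper left.

Run:
```python
from m import *
z=load("wrist1");C=cloud(z)
print("grip");
rect(C,(.405,-.018),.035,.025,.05);rect(C,(.405,-.018),.035,.034,.05)
P=C[(np.hypot(C[...,0]-.405,C[...,1]+.018)<.035)&(C[...,2]>.034)&(C[...,2]<.05)];print(P[:,2].max(),np.percentile(P[:,2],80))
# plate trailing edge & sides via line fits in rotated frame
import itertools
P=C[(np.hypot(C[...,0]-.449,C[...,1]+.005)<.095)&(C[...,2]>.009)&(C[...,2]<.02)]
for a in (12,13,14,15,16):
    t=np.radians(a);Q=(P[:,:2]-[.405,-.018])@np.array([[np.cos(t),-np.sin(t)],[np.sin(t),np.cos(t)]])
    out=[]
    xs=np.arange(0,.075,.005)
    lo=[];hi=[]
    for x in xs:
        q=Q[abs(Q[:,0]-x)<.003][:,1]; lo.append(q.min());hi.append(q.max())
    ys=np.arange(-.055,.056,.01);tr=[Q[abs(Q[:,1]-y)<.004][:,0].min() for y in ys]
    print(a,"slopes",np.polyfit(xs,lo,1).round(4),np.polyfit(xs,hi,1).round(4),np.polyfit(ys,tr,1).round(4))
```

```text
grip
368 zmed 0.0381 c [403.5 -16.3] size [10.  42.7] ang 15.3
354 zmed 0.0382 c [403.5 -16.3] size [10.  42.7] ang 15.3
0.04087155388500313 0.03905021140471647
12 slopes [ 0.0565 -0.0599] [0.0561 0.0655] [-0.0369 -0.0021]
13 slopes [ 0.0416 -0.0599] [0.0348 0.0657] [-0.0187 -0.0021]
14 slopes [ 0.0232 -0.0599] [0.0186 0.0656] [-0.0006 -0.0022]
15 slopes [ 0.0057 -0.0599] [0.0019 0.0655] [ 0.0176 -0.0022]
16 slopes [-0.0143 -0.0598] [-0.0116  0.0654] [ 0.0358 -0.0022]
```

>>> arm_command:
  targets:
    - [[0,0,0.05],[-1,2,-40],0]
    - [[0,0,0],[0,0,-40],0]
    - [[0,0,0],[0,0,-40],0]
    - [[0,0,0],[0,0,-40],0]
    - [[0,0,0],[0,0,-20],0]
    - [[0,0,0],[0,0,0],0]

```text
t: 2.2
eef_pos: [0.4026, -0.019, 0.2223]
ee_rot: [3.135, -0.001, -1.315]
force: [-0.8, -0.3, 0.3]
width: 0.0878
```

```bash
python3 snap.py 2 wrist
python3 - <<'E'
from m import *
z=load("wrist2");C=cloud(z)
rect(C,(.405,-.018),.035,.034,.05)
E
```

```text
2.2 [ 0.449  0.134 -0.8   -0.001 -0.643 -0.193] [ 0.4026 -0.019   0.2223] [ 3.1355e+00 -9.0000e-04 -1.3153e+00]
1091 zmed 0.0381 c [404.5 -19.2] size [10.  36.4] ang 15.9
```

View pics/wrist2.png

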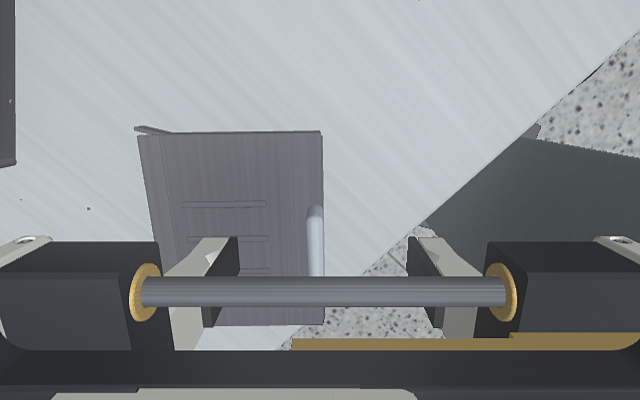

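>>> arm_command:
  targets:
    - [[0,0,0],[1,3,-13],0]
    - [[0,0,0],[0,0,-12],0]
    - [[0,0,0],[0,0,0],0]
    - [[0,0,0],[0,0,0],0]

```text
t: 2.65
eef_pos: [0.4053, -0.0153, 0.2008]
ee_rot: [-3.14, 0.0, -1.315]
force: [0.3, -0.2, -0.3]
width: 0.0875
```

>>> arm_command:
  targets:
    - [[0,0,0],[-1,0,-3],0]
    - [[0,0,0],[0,0,0],0]
    - [[0,0,0],[0,0,0],0.6]
    - [[0,0,0],[0,0,0],1]
    - [[0,0,0],[0,0,0],1]
    - [[0,0,0],[0,0,0],1]
    - [[0,0,0],[0,0,0],1]
  squeeze: 40

```text
t: 3.35
eef_pos: [0.4039, -0.0154, 0.1967]
ee_rot: [3.142, -0.0, -1.315]
force: [0.6, 0.5, -0.5]
width: 0.0532
```

>>> arm_command:
  targets:
    - [[0,0,0],[0,0,0],1]
    - [[0,0,0],[0,0,0],1]
    - [[0,0,0],[0,0,0],1]
    - [[0,0,0],[0,0,0],1]
    - [[0,0,0],[0,0,0],1]
  squeeze: 40

```text
t: 3.85
eef_pos: [0.4038, -0.0155, 0.1967]
ee_rot: [3.142, -0.0, -1.315]
force: [0.5, -0.4, 0.0]
width: 0.0131
```

>>> arm_command:
  targets:
    - [[0,0,0],[0,0,0],1]
    - [[0,0,0],[0,0,0],1]
    - [[0,0,0],[0,0,5],1]
    - [[0,0,0],[0,0,15],1]
    - [[0,0,0],[0,0,40],1]
    - [[0,0,0],[0,0,40],1]
    - [[0,0,0],[0,0,20],1]
    - [[0,0,0],[0,0,0],1]
  squeeze: 40

```text
t: 4.65
eef_pos: [0.4045, -0.0153, 0.3198]
ee_rot: [-3.135, 0.001, -1.314]
force: [0.6, -0.0, -2.7]
width: 0.0098
```

```bash
python3 snap.py 3 wrist side
```

```text
4.65 [ 0.456 -0.023 -0.673  0.001 -0.915 -0.2  ] [ 0.4045 -0.0153  0.3198] [-3.1355e+00  8.0000e-04 -1.3144e+00]
```

View pics/wrist3.png

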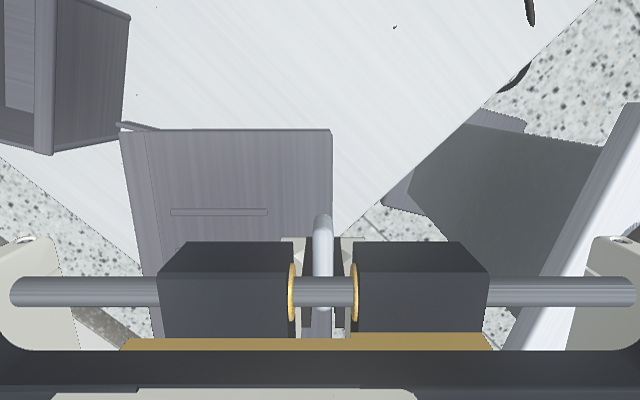

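View pics/side3.png

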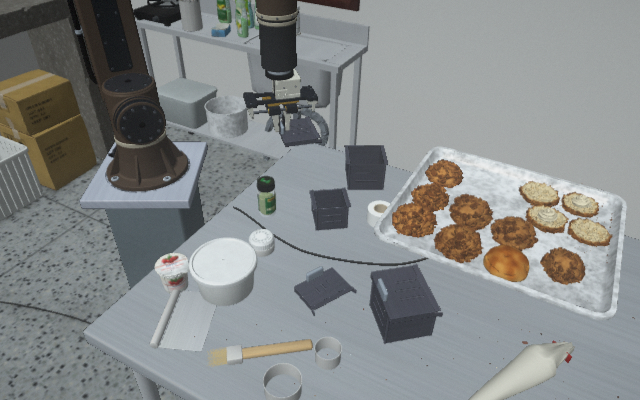

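```bash
cat > lidrel.py <<'E'
from m import *
import sys
n=sys.argv[1];tcp=np.array(eval(sys.argv[2]));yaw=float(sys.argv[3]);plz=float(sys.argv[4]);roll=float(sys.argv[5]) if len(sys.argv)>5 else np.pi
z=load(n);C=cloud(z)
T=R.from_euler('xyz',[np.pi,0,yaw]).as_matrix()
Q=(C.reshape(-1,3)-tcp)@T     # tool frame
ok=z['d'].reshape(-1)>0
zt=Q[:,2]
m=ok&(abs(zt-plz)<.02)&(abs(Q[:,0])<.1)&(abs(Q[:,1])<.13)
P=Q[m]
A=np.c_[P[:,:2],np.ones(len(P))]
w=np.ones(len(P),bool)
for _ in range(8):
    c=np.linalg.lstsq(A[w],P[w,2],rcond=None)[0]; w=abs(A@c-P[:,2])<.003
print("plane slope x,y, z0",c.round(4),w.sum(),"bounds",P[w].min(0).round(4),P[w].max(0).round(4))
V=P[w]
for y in np.arange(np.percentile(V[:,1],2),np.percentile(V[:,1],98),.01):
    q=V[abs(V[:,1]-y)<.003]; print("y %.3f xmin %.4f xmax %.4f z %.4f"%(y,q[:,0].min(),q[:,0].max(),np.median(q[:,2])))
E
python3 lidrel.py wrist3 "[.4045,-.0153,.3198]" -1.3144 0.18
```

```text
plane slope x,y, z0 [0.0065 0.017  0.182 ] 24124 bounds [-0.0578 -0.0998  0.1773] [0.0652 0.0054 0.1853]
y -0.095 xmin -0.0546 xmax 0.0652 z 0.1791
y -0.085 xmin -0.0113 xmax 0.0633 z 0.1813
y -0.075 xmin -0.0005 xmax 0.0623 z 0.1814
y -0.065 xmin 0.0052 xmax 0.0622 z 0.1815
y -0.055 xmin 0.0049 xmax 0.0624 z 0.1815
y -0.045 xmin 0.0049 xmax 0.0625 z 0.1816
y -0.035 xmin 0.0053 xmax 0.0624 z 0.1816
y -0.025 xmin 0.0051 xmax 0.0625 z 0.1817
y -0.015 xmin -0.0555 xmax 0.0625 z 0.1818
y -0.005 xmin -0.0565 xmax 0.0625 z 0.1818
```

>>> arm_command:
  targets:
    - [[0,0,0.13],[24,-21,10],1]
    - [[0,0,0.13],[24,-22,0],1]
    - [[0,0,0.13],[24,-22,0],1]
    - [[0,0,0.13],[24,-22,0],1]
    - [[0,0,0.13],[24,-22,0],1]
    - [[0,0,0.13],[24,-22,0],1]
    - [[0,0,0.13],[24,-22,0],1]
    - [[0,0,0.13],[24,-22,0],1]
  squeeze: 40

```text
t: 5.55
eef_pos: [0.5963, -0.1915, 0.324]
ee_rot: [3.141, 0.004, -0.27]
force: [0.2, 1.1, -1.0]
width: 0.0097
```

>>> arm_command:
  targets:
    - [[0,0,0.13],[24,-22,0],1]
    - [[0,0,0.14],[23,-18,0],1]
    - [[0,0,0],[0,0,0],1]
    - [[0,0,0],[0,0,0],1]
  squeeze: 40

```text
t: 5.95
eef_pos: [0.6425, -0.2308, 0.3235]
ee_rot: [-3.141, 0.005, -0.007]
force: [0.3, 0.3, -2.1]
width: 0.01
```

```bash
python3 snap.py 4 wrist top side;python3 m.py wrist4 | head -3
```

```text
5.95 [-6.000e-02  4.280e-01 -7.300e-02 -1.000e-03 -1.075e+00  1.624e+00] [ 0.6425 -0.2308  0.3235] [-3.1408  0.0046 -0.0075]
wrist4
bigtin 3387 zmed 0.0891 c [646.7 -60.6] size [ 99.9 106.1] ang 89.6
smalltin few
```

View pics/wrist4.png

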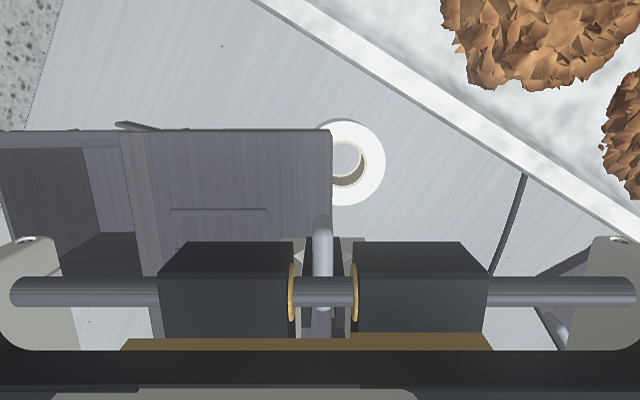

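View pics/side4.png

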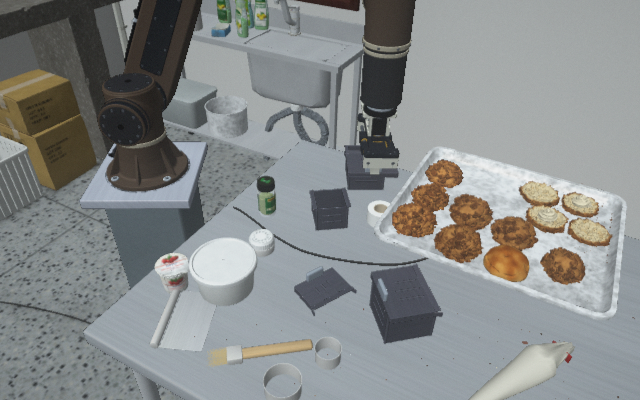

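View pics/top4.png

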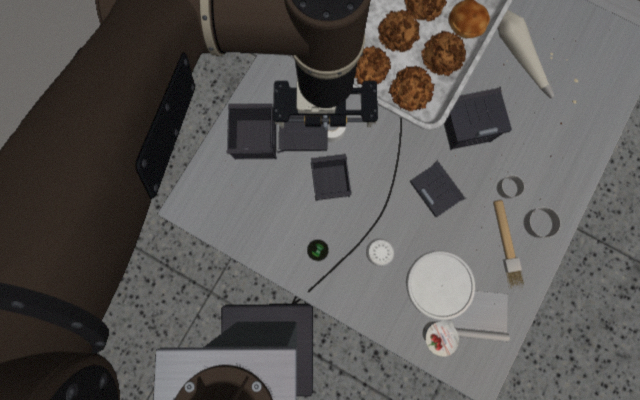

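Wrist view: the lid fills (125–332,130+), with the tin's far flange along row ~130 at the left edge. The roll is at (347,160), well below. Now I'll measure that flange edge in the same camera.

```bash
python3 lidrel.py wrist4 "[.6425,-.2308,.3235]" -.0075 0.18 | tail -6
python3 - <<'E'
from m import *
z=load("wrist4");C=cloud(z)
P=C[(C[...,2]>.083)&(C[...,2]<.096)&(C[...,0]>.69)&(C[...,0]<.72)&(C[...,1]<.0)&(C[...,1]>-.12)]
print(len(P),np.percentile(P[:,2],[5,50,95]))
for y in np.arange(-.11,-.04,.01):
    q=P[abs(P[:,1]-y)<.004]
    if len(q): print(round(y,3),q[:,0].max().round(4),q[:,0].min().round(4),np.median(q[:,2]).round(4),len(q))
print("ymin",P[:,1].min())
# wrist1, inner-near flange
for n in ("top0","side0"):
  z=load(n);C=cloud(z)
  P=C[(C[...,2]>.083)&(C[...,2]<.096)&(abs(C[...,0]-.643)<.08)&(abs(C[...,1]+.06)<.08)]
  for y in np.arange(-.105,-.015,.01):
    q=P[abs(P[:,1]-y)<.004]; print(n,round(y,3),q[:,0].min().round(4),q[:,0].max().round(4))
E
```

```text
y 0.045 xmin 0.0704 xmax 0.0913 z 0.1825
y 0.055 xmin 0.0650 xmax 0.0852 z 0.1827
y 0.065 xmin 0.0587 xmax 0.0999 z 0.1834
y 0.075 xmin 0.0530 xmax 0.0882 z 0.1834
y 0.085 xmin 0.0473 xmax 0.0880 z 0.1824
y 0.095 xmin 0.0414 xmax 0.0852 z 0.1833
1818 [0.08853788 0.08978336 0.09092638]
-0.11 0.6995 0.699 0.0892 10
-0.1 0.6992 0.6902 0.0898 134
-0.09 0.6993 0.6903 0.0898 189
-0.08 0.6993 0.6902 0.0898 192
-0.07 0.6994 0.6904 0.0898 185
-0.06 0.6993 0.6901 0.0898 190
-0.05 0.6995 0.69 0.0898 192
-0.04 0.6994 0.69 0.0898 196
ymin -0.11087883197149317
top0 -0.105 0.5856 0.7004
top0 -0.095 0.5857 0.7018
top0 -0.085 0.586 0.7014
top0 -0.075 0.5858 0.7013
top0 -0.065 0.5853 0.7014
top0 -0.055 0.5862 0.7005
top0 -0.045 0.586 0.7011
top0 -0.035 0.5861 0.701
top0 -0.025 0.5863 0.7018
side0 -0.105 0.5852 0.6992
side0 -0.095 0.5857 0.6993
side0 -0.085 0.5862 0.6982
side0 -0.075 0.5869 0.7007
side0 -0.065 0.5852 0.6986
side0 -0.055 0.5853 0.7
side0 -0.045 0.5862 0.6982
side0 -0.035 0.5867 0.6997
side0 -0.025 0.5875 0.6977
```

Run:
```python
from m import *
z=load("wrist4");C=cloud(z)
P=C[(C[...,2]>.133)&(C[...,2]<.152)&(C[...,0]>.6)&(C[...,0]<.75)&(C[...,1]<-.1)&(C[...,1]>-.3)]
print(np.percentile(P[:,2],[5,50,95]))
for y in np.arange(-.235,-.12,.01):
    q=P[abs(P[:,1]-y)<.004]
    if len(q): print(round(y,3),q[:,0].max().round(4),np.median(q[:,2]).round(4),len(q))
print(P[:,1].min(),P[:,1].max())
```

```text
[0.13982068 0.14181968 0.14716605]
-0.235 0.75 0.142 1525
-0.225 0.75 0.1416 2030
-0.215 0.75 0.1415 1792
-0.205 0.7032 0.1415 1764
-0.195 0.7032 0.1415 1779
-0.185 0.7033 0.1415 1753
-0.175 0.7033 0.1415 1766
-0.165 0.7033 0.1415 1740
-0.155 0.7034 0.1415 1879
-0.145 0.7053 0.1418 2334
-0.135 0.7077 0.1437 1796
-0.2999878991437486 -0.13006024523681903
```

>>> arm_command:
  targets:
    - [[0,0,0.005],[1.2,0,-20],1]
    - [[0,0,0],[0,0,-26],1]
    - [[0,0,0],[0,0,0],1]
    - [[0,0,0],[0,0,0],1]
  squeeze: 40

```text
t: 6.5
eef_pos: [0.6438, -0.2301, 0.2811]
ee_rot: [3.141, 0.001, 0.001]
force: [1.0, 0.5, -1.7]
width: 0.0098
```

```bash
python3 snap.py 5 wrist
cat > chk.py <<'E'
from m import *
import sys
n=sys.argv[1];ph=float(sys.argv[2])
z=load(n);C=cloud(z)
for lo,hi,l in ((ph-.006,ph+.008,'lid'),(.083,.0935,'tin')):
  P=C[(C[...,2]>lo)&(C[...,2]<hi)&(C[...,0]>.6)&(C[...,0]<.72)&(C[...,1]<-.0)&(C[...,1]>-.3)]
  for y in np.arange(-.205,-.03,.01):
    q=P[abs(P[:,1]-y)<.004]; q=q[q[:,0]>.69]
    if len(q): print(l,round(y,3),q[:,0].max().round(4),np.median(q[:,2]).round(4),len(q))
E
python3 chk.py wrist5 .0955
```

```text
6.5 [-0.059  0.465 -0.119  0.    -0.987  1.63 ] [ 0.6438 -0.2301  0.2811] [3.1413e+00 8.0000e-04 6.0000e-04]
lid -0.205 0.705 0.099 540
lid -0.195 0.705 0.099 538
lid -0.185 0.705 0.099 539
lid -0.175 0.7049 0.099 540
lid -0.165 0.7049 0.099 535
lid -0.155 0.7049 0.099 536
lid -0.145 0.7063 0.0991 603
lid -0.135 0.7088 0.1008 541
lid -0.115 0.6988 0.09 10
lid -0.105 0.6992 0.0902 203
lid -0.095 0.6992 0.0901 195
lid -0.085 0.6992 0.0901 196
lid -0.075 0.6992 0.09 202
lid -0.065 0.6991 0.0901 108
tin -0.205 0.705 0.0906 16
tin -0.195 0.705 0.0905 15
tin -0.185 0.705 0.0904 16
tin -0.175 0.7049 0.0901 16
tin -0.165 0.7049 0.0903 14
tin -0.155 0.7048 0.0898 15
tin -0.145 0.7063 0.0899 41
tin -0.135 0.7088 0.0899 55
tin -0.115 0.6991 0.0878 71
tin -0.105 0.6996 0.0899 298
tin -0.095 0.6996 0.0898 297
tin -0.085 0.6995 0.0898 292
tin -0.075 0.6995 0.0898 303
tin -0.065 0.6994 0.0898 175
```

View pics/wrist5.png

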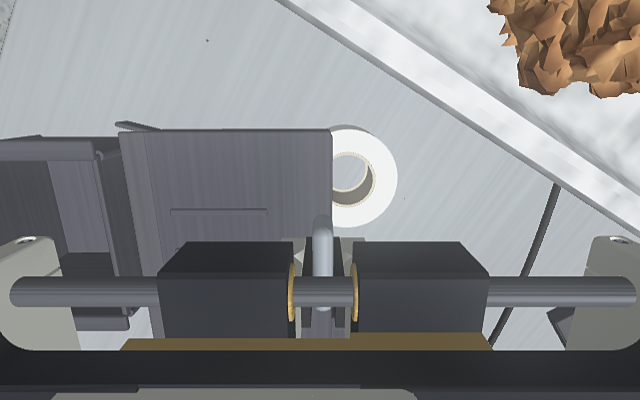

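>>> arm_command:
  targets:
    - [[0,0,0],[-0.5,0,-3.5],1]
    - [[0,0,0],[0,10,0],1]
    - [[0,0,0],[0,0,0],1]
    - [[0,0,0],[0,0,0],1]
  squeeze: 40

```text
t: 6.95
eef_pos: [0.6437, -0.22, 0.2777]
ee_rot: [3.141, -0.001, 0.001]
force: [0.3, 0.7, -0.5]
width: 0.0092
```

```bash
python3 snap.py 6 wrist; python3 chk.py wrist6 .0975|grep -v "tin.*\.7"
```

```text
6.95 [-0.044  0.462 -0.132  0.    -0.976  1.615] [ 0.6437 -0.22    0.2777] [ 3.1415e+00 -7.0000e-04  9.0000e-04]
lid -0.205 0.7052 0.0958 527
lid -0.195 0.7051 0.0958 527
lid -0.185 0.7051 0.0958 526
lid -0.175 0.7051 0.0958 526
lid -0.165 0.705 0.0958 519
lid -0.155 0.705 0.0958 525
lid -0.145 0.705 0.0958 533
lid -0.135 0.7059 0.0959 573
lid -0.125 0.7088 0.0976 516
lid -0.115 0.697 0.0917 2
lid -0.105 0.6984 0.0917 2
lid -0.085 0.6949 0.0918 4
lid -0.075 0.6974 0.0916 1
lid -0.065 0.6959 0.0917 3
lid -0.055 0.6919 0.0919 1
tin -0.115 0.6991 0.0878 80
tin -0.105 0.6996 0.0898 306
tin -0.095 0.6996 0.0899 313
tin -0.085 0.6996 0.0899 315
tin -0.075 0.6995 0.0899 317
tin -0.065 0.6996 0.0898 296
tin -0.055 0.6994 0.0896 67
```

>>> arm_command:
  targets:
    - [[0,0,0],[-0.5,10,0],1]
    - [[0,0,0],[0,10,0],1]
    - [[0,0,0],[0,8,0],1]
    - [[0,0,0],[0,8,0],1]
    - [[0,0,0],[0,0,0],1]
  squeeze: 40

```text
t: 7.5
eef_pos: [0.6432, -0.1832, 0.2773]
ee_rot: [-3.142, -0.0, 0.002]
force: [-0.0, 0.3, -1.2]
width: 0.0098
```

```bash
python3 snap.py 7 wrist; python3 chk.py wrist7 .0975|grep -v "tin.*\.7"
```

```text
7.5 [ 0.013  0.446 -0.16  -0.    -0.964  1.559] [ 0.6432 -0.1832  0.2773] [-3.1415e+00 -1.0000e-04  1.5000e-03]
lid -0.185 0.7046 0.0952 446
lid -0.175 0.7045 0.0954 495
lid -0.165 0.7045 0.0953 504
lid -0.155 0.7045 0.0953 507
lid -0.145 0.7045 0.0954 499
lid -0.135 0.7044 0.0953 504
lid -0.125 0.7044 0.0953 500
lid -0.115 0.7044 0.0954 493
lid -0.105 0.7043 0.0953 494
lid -0.095 0.7062 0.0959 594
lid -0.085 0.708 0.0974 237
lid -0.075 0.6983 0.0916 3
lid -0.065 0.6963 0.0918 4
lid -0.055 0.6948 0.0917 1
lid -0.045 0.6953 0.0917 1
lid -0.035 0.6982 0.0917 4
tin -0.075 0.6996 0.0899 312
tin -0.065 0.6995 0.0899 315
tin -0.055 0.6995 0.0899 317
tin -0.045 0.6995 0.0899 314
tin -0.035 0.6994 0.0898 307
```

View pics/wrist7.png

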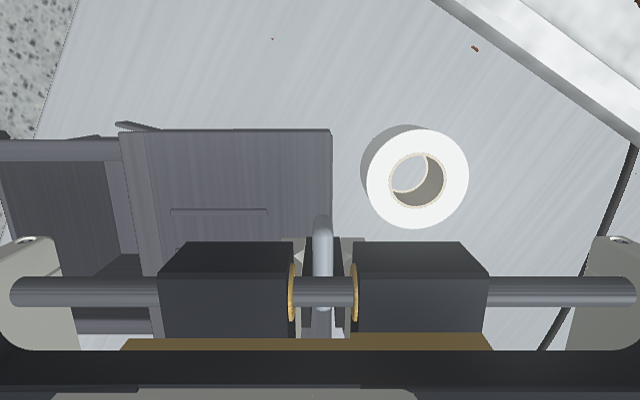

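>>> arm_command:
  targets:
    - [[0,0,0],[0,9,0],1]
    - [[0,0,0],[0,9,0],1]
    - [[0,0,0],[0,9,0],1]
    - [[0,0,0],[0,9,0],1]
    - [[0,0,0],[0,9,0],1]
    - [[0,0,0],[0,9,0],1]
    - [[0,0,0],[0,8,0],1]
    - [[0,0,0],[0,5,0],1]
  squeeze: 40

```text
t: 8.35
eef_pos: [0.6431, -0.1166, 0.2772]
ee_rot: [-3.142, -0.0, 0.001]
force: [-0.7, -0.1, -2.6]
width: 0.0095
```

>>> arm_command:
  targets:
    - [[0,0,0],[0,3,0],1]
    - [[0,0,0],[0,3,0],1]
    - [[0,0,0],[0,2,0],1]
    - [[0,0,0],[0,0,0],1]
  squeeze: 40

```text
t: 8.75
eef_pos: [0.643, -0.1094, 0.2771]
ee_rot: [3.142, 0.0, 0.0]
force: [0.1, -0.0, -1.3]
width: 0.0097
```

```bash
python3 snap.py 8 wrist side
python3 - <<'E'
from h import *
crop("side8",300,110,450,230,5,"s8")
E
```

```text
8.75 [ 0.13   0.423 -0.2    0.    -0.948  1.441] [ 0.643  -0.1094  0.2771] [3.1416e+00 0.0000e+00 1.0000e-04]
```

View pics/s8.png

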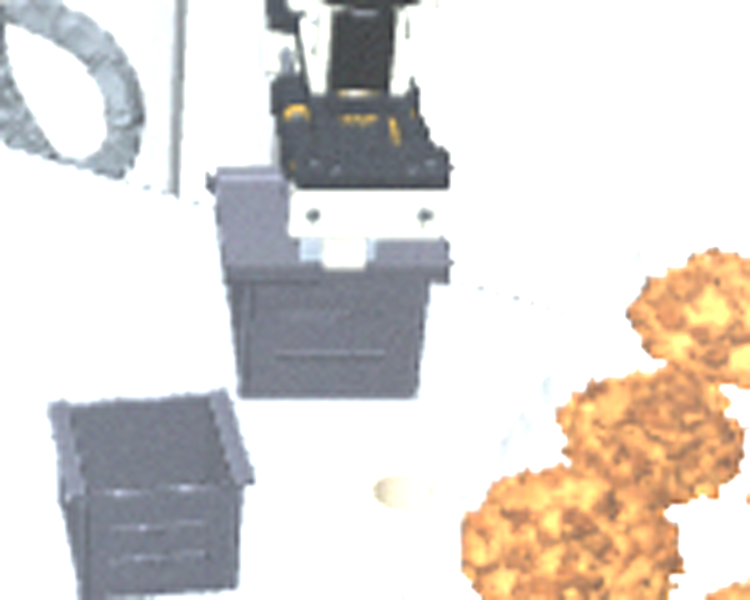

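View pics/wrist8.png

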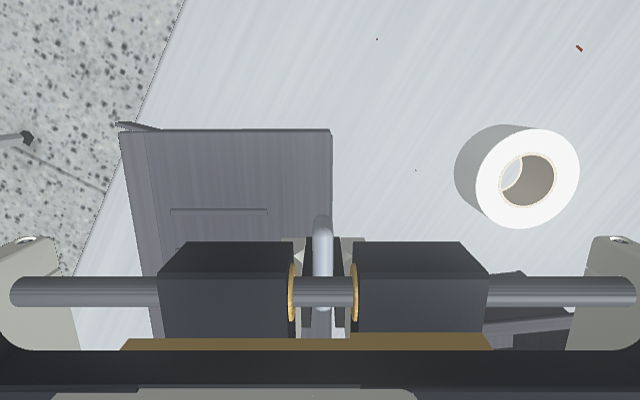

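>>> arm_command:
  targets:
    - [[0,0,0],[0,1,0],1]
    - [[0,0,0],[0,1,0],1]
    - [[0,0,0],[0,1,0],1]
    - [[0,0,0],[0,0,0],1]
  squeeze: 40

```text
t: 9.25
eef_pos: [0.6431, -0.1067, 0.2773]
ee_rot: [3.141, -0.0, 0.0]
force: [-0.4, -3.3, -0.3]
width: 0.0094
```

>>> arm_command:
  targets:
    - [[0,0,0],[0,0,-1.5],1]
    - [[0,0,0],[0,0,-1],1]
    - [[0,0,0],[0,0,0],1]
    - [[0,0,0],[0,0,0],1]
  squeeze: 40

```text
t: 9.65
eef_pos: [0.6432, -0.1067, 0.2749]
ee_rot: [3.141, -0.0, 0.0]
force: [0.2, -5.1, 2.4]
width: 0.0094
```

>>> arm_command:
  targets:
    - [[0,0,0],[0,0,0],0.5]
    - [[0,0,0],[0,0,0],0.5]
    - [[0,0,0],[0,0,0],0.5]
    - [[0,0,0],[0,0,0],0.5]
    - [[0,0,0],[0,0,0],0.5]
    - [[0,0,0],[0,0,0],0.5]

```text
t: 10.25
eef_pos: [0.6431, -0.1063, 0.2746]
ee_rot: [-3.141, -0.0, 0.0]
force: [0.4, 0.5, -0.3]
width: 0.0433
```

>>> arm_command:
  targets:
    - [[0,0,0],[0,0,10],0.5]
    - [[0,0,0],[0,0,20],0.5]
    - [[0,0,0],[0,0,40],0.5]
    - [[0,0,-0.1],[-20,-30,35],0.5]
    - [[0,0,-0.1],[-20,-44,0],0]
    - [[0,0,-0.1],[-20,-44,0],0]
    - [[0,0,-0.1],[-20,-44,0],0]
    - [[0,0,-0.1],[-20,-44,0],0]

```text
t: 11.05
eef_pos: [0.5421, -0.3137, 0.3808]
ee_rot: [-3.141, -0.001, -0.503]
force: [1.2, -0.7, -0.1]
width: 0.07
```

```bash
python3 snap.py 9 top side wrist
python3 - <<'E'
from m import *
crop("top9",190,80,390,220,4,"c9")
for n in ("top9","side9"):
    z=load(n);C=cloud(z)
    print(n);rect(C,(.643,-.062),.1,.083,.1);rect(C,(.643,-.062),.1,.108,.125)
E
```

```text
11.05 [-0.213  0.295 -0.136  0.    -1.138  1.281] [ 0.5421 -0.3137  0.3808] [-3.1413e+00 -1.4000e-03 -5.0330e-01]
top9
1164 zmed 0.0925 c [643.4 -84.5] size [ 56.4 127.1] ang 89.3
90 zmed 0.1147 c [ 643.9 -106.4] size [ 9.3 45.6] ang 89.9
side9
769 zmed 0.093 c [648.1 -60.8] size [115.3 117.1] ang 87.5
65 zmed 0.1148 c [ 642.6 -110.6] size [14.9 41.5] ang 89.1
```

View pics/c9.png

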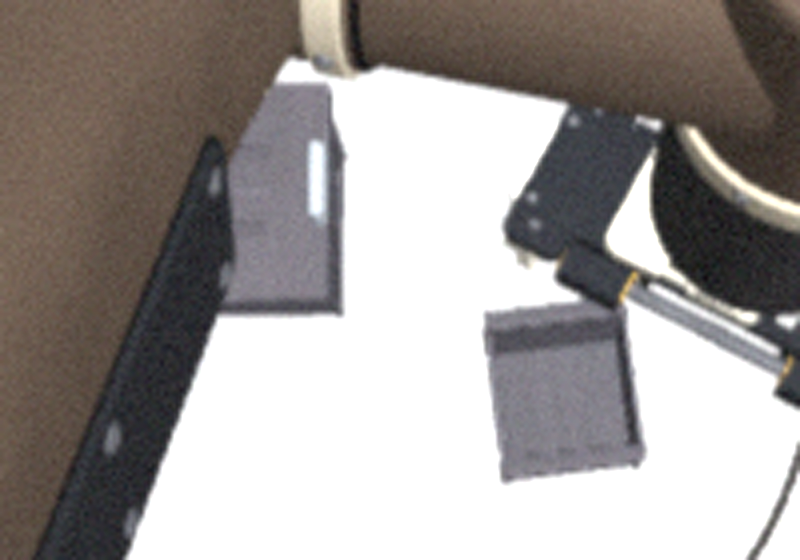

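View pics/side9.png

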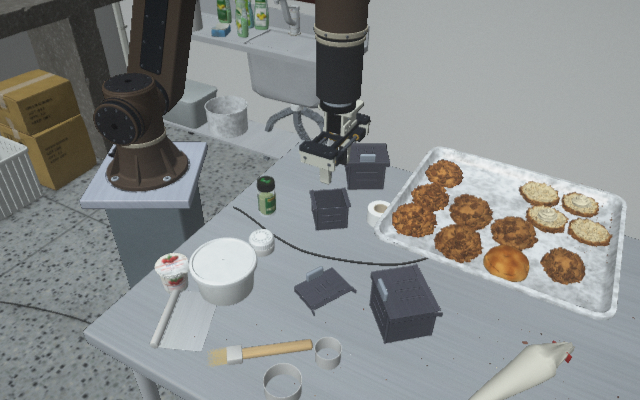

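>>> arm_command:
  targets:
    - [[0,0,-0.145],[-3,-15,15],0]
    - [[0,0,-0.145],[-3,-15,10],0]
    - [[0,0,-0.145],[-3,-15,0],0]
    - [[0,0,-0.145],[-4,-15,0],0]
    - [[0,0,-0.145],[-4,-15,0],0]
    - [[0,0,-0.145],[-4,-15,0],0]
    - [[0,0,-0.145],[-4,-15,0],0]
    - [[0,0,-0.145],[-4,-10,0],0]

```text
t: 12.0
eef_pos: [0.5146, -0.4272, 0.405]
ee_rot: [-3.141, -0.0, -1.664]
force: [0.1, 0.4, 0.7]
width: 0.0879
```

>>> arm_command:
  targets:
    - [[0,0,-0.145],[-4,-8,0],0]
    - [[0,0,-0.145],[-4,-8,0],0]
    - [[0,0,-0.145],[-4,-8,0],0]
    - [[0,0,-0.145],[-4,-8,0],0]
    - [[0,0,-0.145],[-4,-5,0],0]
    - [[0,0,-0.145],[0,0,0],0]
    - [[0,0,0],[0,0,0],0]
    - [[0,0,0],[0,0,0],0]

```text
t: 12.8
eef_pos: [0.4947, -0.4637, 0.4049]
ee_rot: [-3.141, 0.0, -2.524]
force: [0.8, 0.1, 0.2]
width: 0.0879
```

```bash
python3 snap.py 10 wrist top side; python3 m.py wrist10|grep B
python3 - <<'E'
from m import *
for n in ("top10","side10"):
    z=load(n);C=cloud(z)
    print(n);rect(C,(.643,-.062),.1,.083,.1);rect(C,(.643,-.062),.1,.108,.125);rect(C,(.643,-.062),.1,.08,.09);rect(C,(.535,-.243),.08,.064,.08)
z=load("wrist10");C=cloud(z)
P=C[(np.hypot(C[...,0]-.515,C[...,1]+.496)<.08)&(C[...,2]>.009)&(C[...,2]<.02)]
for a in (-57,-56,-55,-54):
    t=np.radians(a);Q=(P[:,:2]-[.493,-.466])@np.array([[np.cos(t),-np.sin(t)],[np.sin(t),np.cos(t)]])
    xs=np.arange(0.01,.06,.005);lo=[];hi=[]
    for x in xs:
        q=Q[abs(Q[:,0]-x)<.003][:,1]; lo.append(q.min());hi.append(q.max())
    ys=np.arange(-.045,.046,.01);tr=[Q[abs(Q[:,1]-y)<.004][:,0].min() for y in ys]
    print(a,np.polyfit(xs,lo,1).round(4),np.polyfit(xs,hi,1).round(4),np.polyfit(ys,tr,1).round(4))
E
```

```text
12.8 [-0.466  0.363  0.019 -0.    -1.226 -0.487] [ 0.4947 -0.4637  0.4049] [-3.1412e+00  2.0000e-04 -2.5242e+00]
lidB 6451 zmed 0.0149 c [ 511.7 -497.6] size [112.8  85.2] ang 33.6
gripB 366 zmed 0.0379 c [ 490.5 -465.9] size [44.   9.6] ang 35.3
top10
1124 zmed 0.0927 c [642.2 -49. ] size [ 88.6 133.8] ang 88.1
few
53 zmed 0.0895 c [642.2 -49. ] size [ 88.6 133.8] ang 88.1
few
side10
900 zmed 0.0931 c [644.5 -63.3] size [130.4 111.3] ang 0.8
65 zmed 0.1136 c [ 642.5 -108. ] size [14.8 41.6] ang 88.0
164 zmed 0.086 c [644.8 -62.5] size [132.2 108.1] ang 1.5
175 zmed 0.0709 c [ 534.1 -244.3] size [96.6 82.5] ang 5.4
-57 [ 0.0114 -0.0547] [0.0148 0.0505] [-0.0138 -0.0016]
-56 [-0.0065 -0.0546] [-0.0018  0.0504] [ 0.0037 -0.0016]
-55 [-0.0164 -0.0549] [-0.0155  0.0503] [ 0.0211 -0.0015]
-54 [-0.0379 -0.0549] [-0.0321  0.0503] [ 0.0382 -0.0015]
```

View pics/wrist10.png

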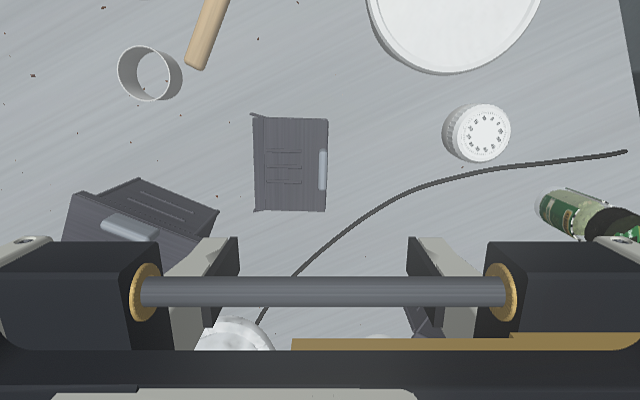

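View pics/side10.png

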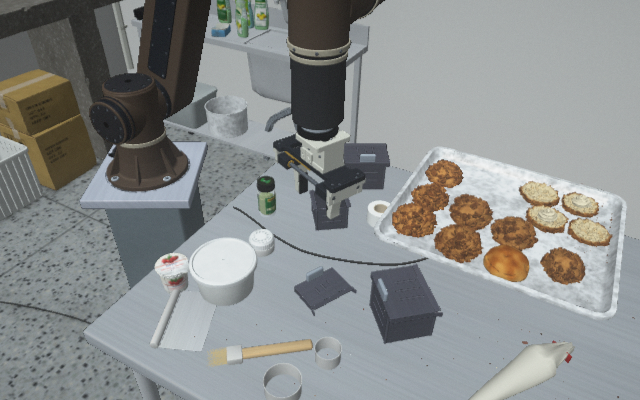

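Run:
```python
from m import *
z=load("top0");C=cloud(z).reshape(-1,3)
T=R.from_euler('xyz',[np.pi,0,-2.548]).as_matrix()
Q=(C-[.4905,-.466,0])@T
m=(C[:,2]>.06)&(C[:,2]<.16)&(abs(Q[:,1])<.13)&(abs(Q[:,0])<.1)
for y0 in np.arange(-.13,.13,.01):
    k=m&(abs(Q[:,1]-y0)<.005)
    if k.any(): print(y0.round(3),Q[k,0].min().round(3),Q[k,0].max().round(3),C[k,2].max().round(3))
```

```text
-0.13 -0.099 -0.059 0.097
-0.12 -0.09 -0.061 0.096
-0.11 -0.069 -0.066 0.094
0.07 0.1 0.1 0.081
0.08 0.096 0.1 0.087
0.09 0.094 0.1 0.087
0.1 0.094 0.099 0.086
0.11 0.094 0.1 0.085
0.12 0.095 0.1 0.083
```

>>> arm_command:
  targets:
    - [[0,0,-0.024],[-4,-2,-40],0]
    - [[0,0,0],[0,0,-45],0]
    - [[0,0,0],[0,0,-45],0]
    - [[0,0,0],[0,0,-40],0]
    - [[0,0,0],[0,0,-15],0]
    - [[0,0,0],[0,0,0],0]
    - [[0,0,0],[0,0,0],0]

```text
t: 13.65
eef_pos: [0.491, -0.4668, 0.2212]
ee_rot: [-3.14, 0.0, -2.553]
force: [-1.0, 0.2, 1.2]
width: 0.0881
```

>>> arm_command:
  targets:
    - [[0,0,0.005],[-0.5,1,-13],0]
    - [[0,0,0],[0,0,-11],0]
    - [[0,0,0],[0,0,0],0]
    - [[0,0,0],[0,0,0],0]

```text
t: 14.05
eef_pos: [0.4896, -0.4653, 0.1956]
ee_rot: [3.141, -0.0, -2.549]
force: [-0.4, 0.3, -0.4]
width: 0.0881
```

>>> arm_command:
  targets:
    - [[0,0,0],[0.5,0,0.5],0.8]
    - [[0,0,0],[0,0,0],1]
    - [[0,0,0],[0,0,0],1]
    - [[0,0,0],[0,0,0],1]
    - [[0,0,0],[0,0,0],1]
    - [[0,0,0],[0,0,0],1]
    - [[0,0,0],[0,0,0],1]
    - [[0,0,0],[0,0,0],1]
  squeeze: 40

```text
t: 14.85
eef_pos: [0.4901, -0.4653, 0.196]
ee_rot: [3.142, -0.0, -2.549]
force: [-0.5, 0.8, 1.0]
width: 0.0291
```

>>> arm_command:
  targets:
    - [[0,0,0],[0,0,0],1]
    - [[0,0,0],[0,0,0],1]
    - [[0,0,0],[0,0,0],1]
    - [[0,0,0],[0,0,0],1]
    - [[0,0,0],[0,0,5],1]
    - [[0,0,0],[0,0,15],1]
    - [[0,0,0],[0,0,40],1]
    - [[0,0,0],[0,0,40],1]
  squeeze: 40

```text
t: 15.65
eef_pos: [0.4898, -0.4652, 0.2975]
ee_rot: [3.14, -0.001, -2.549]
force: [2.0, -1.4, -0.3]
width: 0.0099
```

>>> arm_command:
  targets:
    - [[0,0,0.14],[3,4,20],1]
    - [[0,0,0.14],[3,4,20],1]
    - [[0,0,0.14],[3,4,0],1]
    - [[0,0,0.14],[3,4,0],1]
    - [[0,0,0.14],[3,4,0],1]
    - [[0,0,0.14],[3,4,0],1]
    - [[0,0,0.14],[3,4,0],1]
    - [[0,0,0.14],[3,4,0],1]
  squeeze: 40

```text
t: 16.45
eef_pos: [0.5141, -0.4331, 0.3374]
ee_rot: [-3.141, -0.001, -1.423]
force: [0.4, -0.5, -0.9]
width: 0.0099
```

>>> arm_command:
  targets:
    - [[0,0,0.14],[4,5,0],1]
    - [[0,0,0.14],[4,5,0],1]
    - [[0,0,0.14],[4,5,0],1]
    - [[0,0,0.14],[4,5,0],1]
    - [[0,0,0.14],[4,5,0],1]
    - [[0,0,0.14],[4,5,0],1]
    - [[0,0,0.14],[4,5,0],1]
    - [[0,0,0.14],[4,5,0],1]
  squeeze: 40

```text
t: 17.25
eef_pos: [0.5461, -0.3931, 0.3374]
ee_rot: [3.141, -0.001, -0.303]
force: [0.2, 0.2, -0.7]
width: 0.0097
```

>>> arm_command:
  targets:
    - [[0,0,0.14],[2,5,0],1]
    - [[0,0,0.14],[1,5,0],1]
    - [[0,0,0.13],[1,2,-5],1]
    - [[0,0,0],[0,0,0],1]
    - [[0,0,0],[0,0,0],1]
  squeeze: 40

```text
t: 17.75
eef_pos: [0.5501, -0.3813, 0.3319]
ee_rot: [3.141, -0.001, 0.098]
force: [0.1, -0.3, -0.8]
width: 0.0096
```

```bash
python3 snap.py 11 wrist top side;python3 m.py top11 wrist11 side11| grep -A1 1$; python3 m.py top11 side11 wrist11| grep smallt
```

```text
17.75 [-0.315  0.399 -0.099  0.    -1.072  1.984] [ 0.5501 -0.3813  0.3319] [ 3.1412e+00 -5.0000e-04  9.7600e-02]
top11
bigtin few
--
shaker 361 zmed 0.1045 c [ 370.4 -212.2] size [43.4 43.3] ang 46.1
wrist11
bigtin few
--
side11
bigtin 602 zmed 0.0929 c [659.8 -61. ] size [113.3  94. ] ang 87.1
smalltin 39 zmed 0.0719 c [ 488.6 -248.6] size [ 8.4 81.3] ang 3.4
--
roll 234 zmed 0.0392 c [ 657.4 -243.8] size [70.9 46. ] ang 60.1
timer 428 zmed 0.0405 c [ 367.3 -356.4] size [59.7 58.4] ang 50.7
smalltin 452 zmed 0.071 c [ 535.2 -243.6] size [96.6 81.5] ang 6.6
smalltin 39 zmed 0.0719 c [ 488.6 -248.6] size [ 8.4 81.3] ang 3.4
smalltin 3323 zmed 0.0714 c [ 532.6 -243. ] size [96.4 80.3] ang 6.8
```

View pics/wrist11.png

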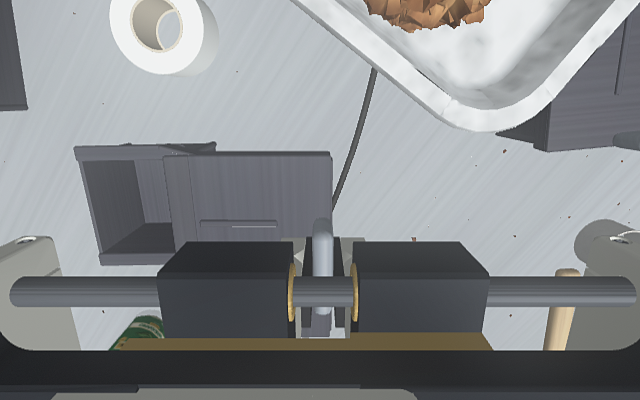

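View pics/top11.png

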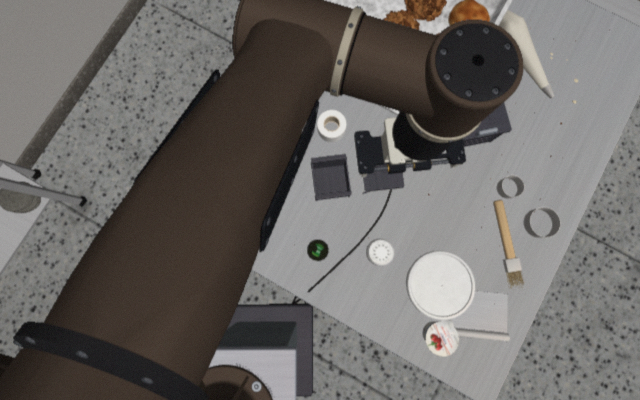

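The wrist picture shows the small tin's mouth at (80–165,145–265). The lid is to its right (165–332,150–240), and the roll and shaker are clear of it. Next I'll measure edges in the tin's frame.

```bash
cat > chk2.py <<'E'
from m import *
import sys
n=sys.argv[1];ph=float(sys.argv[2]);a=np.radians(float(sys.argv[3]))
z=load(n);C=cloud(z)
X=C[...,0]-.5326;Y=C[...,1]+.243
U=X*np.cos(a)+Y*np.sin(a);V=-X*np.sin(a)+Y*np.cos(a)
for lo,hi,l in ((ph-.004,ph+.006,'lid'),(.066,.0755,'tin')):
  m=(C[...,2]>lo)&(C[...,2]<hi)&(abs(U)<.075)&(U>.03)&(V>-.16)&(V<.06)
  print(l,"V",V[m].min().round(4),V[m].max().round(4))
  for y in np.arange(-.135,.045,.01):
    k=m&(abs(V-y)<.004)
    if k.sum()>20: print(l,round(y,3),"umax",U[k].max().round(4),"z",np.median(C[...,2][k]).round(4),k.sum())
E
python3 chk2.py wrist11 .150 6.7
```

```text
lid V -0.1452 -0.0598
lid -0.135 umax 0.0514 z 0.1508 692
lid -0.125 umax 0.0516 z 0.1508 711
lid -0.115 umax 0.0518 z 0.1508 712
lid -0.105 umax 0.052 z 0.1508 716
lid -0.095 umax 0.0522 z 0.1507 705
lid -0.085 umax 0.0524 z 0.1508 711
lid -0.075 umax 0.054 z 0.1509 789
lid -0.065 umax 0.0569 z 0.1527 647
tin V -0.04 0.0401
tin -0.025 umax 0.048 z 0.072 81
tin -0.015 umax 0.0482 z 0.0717 180
tin -0.005 umax 0.0481 z 0.0718 169
tin 0.005 umax 0.0478 z 0.0718 163
tin 0.015 umax 0.048 z 0.072 164
tin 0.025 umax 0.0481 z 0.0717 179
tin 0.035 umax 0.0478 z 0.0715 213
```

>>> arm_command:
  targets:
    - [[0,0,0.02],[1.6,0,-35],1]
    - [[0,0,0],[0,0,-25],1]
    - [[0,0,0],[0,0,-12],1]
    - [[0,0,0],[0,0,0],1]
    - [[0,0,0],[0,0,0],1]
  squeeze: 40

```text
t: 18.4
eef_pos: [0.5522, -0.3817, 0.26]
ee_rot: [3.141, -0.001, 0.121]
force: [-0.1, -0.6, -0.1]
width: 0.0099
```

```bash
python3 snap.py 12 wrist;python3 chk2.py wrist12 .080 6.7
```

```text
18.4 [-3.150e-01  4.670e-01 -1.720e-01  1.000e-03 -9.310e-01  2.006e+00] [ 0.5522 -0.3817  0.26  ] [ 3.1407e+00 -6.0000e-04  1.2090e-01]
lid V -0.1449 -0.0602
lid -0.135 umax 0.0533 z 0.0789 746
lid -0.125 umax 0.0534 z 0.0788 762
lid -0.115 umax 0.0533 z 0.0788 745
lid -0.105 umax 0.0534 z 0.0787 745
lid -0.095 umax 0.0532 z 0.0788 741
lid -0.085 umax 0.0531 z 0.0788 744
lid -0.075 umax 0.0542 z 0.0789 776
lid -0.065 umax 0.0571 z 0.0809 631
tin V -0.1448 0.0281
tin -0.135 umax 0.0534 z 0.0704 46
tin -0.125 umax 0.0533 z 0.0703 47
tin -0.115 umax 0.0534 z 0.0703 47
tin -0.105 umax 0.0532 z 0.0705 45
tin -0.095 umax 0.0533 z 0.0704 46
tin -0.085 umax 0.0532 z 0.0701 46
tin -0.075 umax 0.0544 z 0.0717 76
tin -0.065 umax 0.0569 z 0.0725 98
tin -0.035 umax 0.0483 z 0.0718 377
tin -0.025 umax 0.0483 z 0.0718 322
tin -0.015 umax 0.0482 z 0.0718 320
tin -0.005 umax 0.0481 z 0.0718 329
tin 0.005 umax 0.0481 z 0.0719 318
tin 0.015 umax 0.048 z 0.0718 315
tin 0.025 umax 0.0479 z 0.0717 209
```

>>> arm_command:
  targets:
    - [[0,0,0],[0,0,-1.5],1]
    - [[0,0,0],[-1.2,9.9,0],1]
    - [[0,0,0],[-1.2,9.9,0],1]
    - [[0,0,0],[-0.9,8,0],1]
    - [[0,0,0],[-0.9,8,0],1]
    - [[0,0,0],[-0.9,8,0],1]
    - [[0,0,0],[0,0,0],1]
  squeeze: 40

```text
t: 19.15
eef_pos: [0.5466, -0.3363, 0.2577]
ee_rot: [-3.141, -0.0, 0.122]
force: [0.3, 0.6, -1.8]
width: 0.0099
```

```bash
python3 snap.py 13 wrist;python3 chk2.py wrist13 .0785 6.7
```

```text
19.15 [-0.248  0.428 -0.244 -0.    -0.899  1.941] [ 0.5466 -0.3363  0.2577] [-3.1415e+00 -1.0000e-04  1.2230e-01]
lid V -0.099 -0.0165
lid -0.095 umax 0.053 z 0.0766 662
lid -0.085 umax 0.0531 z 0.0766 752
lid -0.075 umax 0.0529 z 0.0766 733
lid -0.065 umax 0.053 z 0.0766 725
lid -0.055 umax 0.053 z 0.0766 720
lid -0.045 umax 0.0528 z 0.0766 733
lid -0.035 umax 0.0527 z 0.0766 725
lid -0.025 umax 0.0527 z 0.0776 803
lid -0.015 umax 0.0554 z 0.079 174
tin V -0.0991 0.04
tin -0.095 umax 0.053 z 0.0741 119
tin -0.085 umax 0.053 z 0.074 70
tin -0.075 umax 0.0529 z 0.0744 72
tin -0.065 umax 0.0528 z 0.0741 71
tin -0.055 umax 0.0529 z 0.074 73
tin -0.045 umax 0.0528 z 0.0744 76
tin -0.035 umax 0.0527 z 0.0741 69
tin -0.025 umax 0.0551 z 0.0727 118
tin -0.015 umax 0.0567 z 0.072 196
tin -0.005 umax 0.0483 z 0.0718 345
tin 0.005 umax 0.0481 z 0.0718 331
tin 0.015 umax 0.0481 z 0.0718 333
tin 0.025 umax 0.0481 z 0.0718 330
tin 0.035 umax 0.0482 z 0.0715 440
```

>>> arm_command:
  targets:
    - [[0,0,0],[-0.9,8,0],1]
    - [[0,0,0],[-0.9,8,0],1]
    - [[0,0,0],[-0.9,8,0],1]
    - [[0,0,0],[-0.9,8,0],1]
    - [[0,0,0],[-0.9,8,0],1]
    - [[0,0,0],[-0.9,8,0],1]
    - [[0,0,0],[-0.5,4,0],1]
    - [[0,0,0],[0,0,0],1]
  squeeze: 40

```text
t: 20.0
eef_pos: [0.5408, -0.2849, 0.2576]
ee_rot: [3.142, -0.0, 0.122]
force: [0.4, 0.4, -1.9]
width: 0.0098
```

>>> arm_command:
  targets:
    - [[0,0,0],[-0.1,1,0],1]
    - [[0,0,0],[-0.1,1,0],1]
    - [[0,0,0],[-0.2,1,0],1]
    - [[0,0,0],[0,0,0],1]
  squeeze: 40

```text
t: 20.4
eef_pos: [0.5403, -0.2826, 0.2574]
ee_rot: [-3.142, 0.0, 0.121]
force: [-0.3, 0.6, -0.1]
width: 0.0096
```

```bash
python3 snap.py 14 wrist side;python3 chk2.py wrist14 .0785 6.7|grep lid
```

```text
20.4 [-0.162  0.383 -0.319  0.    -0.869  1.854] [ 0.5403 -0.2826  0.2574] [-3.1416e+00  1.0000e-04  1.2100e-01]
lid V -0.0449 0.0378
lid -0.045 umax 0.0529 z 0.0763 281
lid -0.035 umax 0.0531 z 0.0763 739
lid -0.025 umax 0.0528 z 0.0763 725
lid -0.015 umax 0.0528 z 0.0763 731
lid -0.005 umax 0.0529 z 0.0763 723
lid 0.005 umax 0.0528 z 0.0763 719
lid 0.015 umax 0.0528 z 0.0763 722
lid 0.025 umax 0.0526 z 0.0765 752
lid 0.035 umax 0.0526 z 0.0784 590
```

Trailing edge is at −44.9 mm and home is −42.5, so there are about 2.4 mm left.

>>> arm_command:
  targets:
    - [[0,0,0],[-0.1,1,0],1]
    - [[0,0,0],[-0.1,1,0],1]
    - [[0,0,0],[-0.1,1,0],1]
    - [[0,0,0],[-0.1,0.7,0],1]
    - [[0,0,0],[0,0,0],1]
  squeeze: 40

```text
t: 21.0
eef_pos: [0.5401, -0.279, 0.2578]
ee_rot: [3.141, -0.0, 0.121]
force: [0.5, -2.1, 0.1]
width: 0.0094
```

>>> arm_command:
  targets:
    - [[0,0,0],[0,0,-1],1]
    - [[0,0,0],[0,0,-0.8],1]
    - [[0,0,0],[0,0,0],1]
    - [[0,0,0],[0,0,0],1]
  squeeze: 40

```text
t: 21.4
eef_pos: [0.5402, -0.279, 0.256]
ee_rot: [3.141, -0.001, 0.121]
force: [0.9, -4.8, 1.5]
width: 0.0098
```

>>> arm_command:
  targets:
    - [[0,0,0],[0,0,0],0.5]
    - [[0,0,0],[0,0,0],0.5]
    - [[0,0,0],[0,0,0],0.5]
    - [[0,0,0],[0,0,0],0.5]
    - [[0,0,0],[0,0,0],0.5]
    - [[0,0,0],[0,0,0],0.5]

```text
t: 22.0
eef_pos: [0.5399, -0.2787, 0.2556]
ee_rot: [-3.141, 0.0, 0.121]
force: [0.3, -1.0, 0.7]
width: 0.043
```

>>> arm_command:
  targets:
    - [[0,0,0],[0,0,10],0.5]
    - [[0,0,0],[0,0,20],0.5]
    - [[0,0,0],[0,0,40],0.5]
    - [[0,0,0],[0,0,45],0.5]
    - [[0,0,0],[0,0,40],0.5]
    - [[0,0,0],[-20,-44,0],0.5]
    - [[0,0,0],[-20,-44,0],0.5]
    - [[0,0,0],[-20,-44,0],0.5]

```text
t: 22.8
eef_pos: [0.4792, -0.4117, 0.4124]
ee_rot: [3.141, -0.002, 0.123]
force: [1.5, -1.0, -0.1]
width: 0.0439
```

>>> arm_command:
  targets:
    - [[0,0,-0.1],[-15,-45,0],0.5]
    - [[0,0,-0.1],[-15,-45,0],0.5]
    - [[0,0,-0.1],[-15,-45,0],0.5]
    - [[0,0,-0.1],[-15,-45,0],0.5]
    - [[0,0,-0.1],[-15,-45,0],0.5]
    - [[0,0,0],[0,0,0],0.5]
    - [[0,0,0],[0,0,0],0.5]

```text
t: 23.5
eef_pos: [0.4038, -0.6369, 0.4103]
ee_rot: [-3.141, 0.001, -0.381]
force: [1.0, 0.9, -0.0]
width: 0.0438
```

```bash
python3 snap.py 15 top side; python3 m.py top15 side15
python3 - <<'E'
from m import *
crop("top15",200,90,390,230,4,"c15");crop("side15",270,110,450,260,4,"s15")
for n in ("top15","side15"):
    z=load(n);C=cloud(z);print(n)
    rect(C,(.643,-.062),.1,.083,.1);rect(C,(.643,-.11),.05,.108,.125);rect(C,(.533,-.243),.09,.066,.082);rect(C,(.54,-.28),.05,.09,.105)
    h=(C[...,2]>.0)
    for c,r in (((.643,-.062),.045),((.533,-.243),.035)):
        P=C[(np.hypot(C[...,0]-c[0],C[...,1]-c[1])<r)&(C[...,2]>.06)&(C[...,2]<.1)]
        if len(P): co=np.linalg.lstsq(np.c_[P[:,:2]-c,np.ones(len(P))],P[:,2],rcond=None)[0];print("plate",co.round(4))
E
```

```text
23.5 [-0.749  0.488  0.226 -0.    -1.31   1.939] [ 0.4038 -0.6369  0.4103] [-3.1411e+00  9.0000e-04 -3.8090e-01]
top15
bigtin 2478 zmed 0.0926 c [643.4 -59.6] size [133.1 105.5] ang 0.3
smalltin 1648 zmed 0.075 c [ 535.1 -242.3] size [113.6  85.5] ang 8.0
lidA few
gripA few
lidB few
gripB few
roll 518 zmed 0.0397 c [ 668.5 -246. ] size [66.5 69.3] ang 89.6
timer 190 zmed 0.0414 c [ 379.8 -339.1] size [21. 57.] ang 47.3
shaker 362 zmed 0.1046 c [ 370.5 -212.1] size [42.7 44.1] ang 90.0
side15
bigtin 953 zmed 0.0929 c [643.1 -61.6] size [132.9 112.2] ang 0.3
smalltin 846 zmed 0.0749 c [ 533.9 -243.4] size [106.3  89.5] ang 7.4
lidA few
gripA few
lidB few
gripB few
roll 242 zmed 0.0391 c [ 658.5 -241.7] size [70.5 46.9] ang 57.9
timer 23 zmed 0.0418 c [ 357.6 -333.3] size [17.5 16.9] ang 74.2
shaker few
top15
2448 zmed 0.0926 c [643.4 -59.6] size [133.1 105.5] ang 0.3
89 zmed 0.1153 c [ 643.4 -106.5] size [44.7  9.8] ang 1.5
1647 zmed 0.075 c [ 535.1 -242.3] size [113.6  85.5] ang 8.0
88 zmed 0.0977 c [ 539.1 -279.2] size [42.4  9.8] ang 7.0
plate [-0.0027 -0.0015  0.0926]
plate [ 0.005  -0.0448  0.0754]
side15
917 zmed 0.093 c [643.1 -61.6] size [132.9 112.2] ang 0.3
64 zmed 0.114 c [ 642.7 -109.3] size [10.5 41.8] ang 89.7
839 zmed 0.075 c [ 533.9 -243.4] size [106.3  89.5] ang 7.4
80 zmed 0.0961 c [ 538.4 -280. ] size [40.6 12.2] ang 8.3
plate [-0.0113  0.0474  0.0927]
plate [ 0.0331 -0.0981  0.0766]
```

View pics/c15.png

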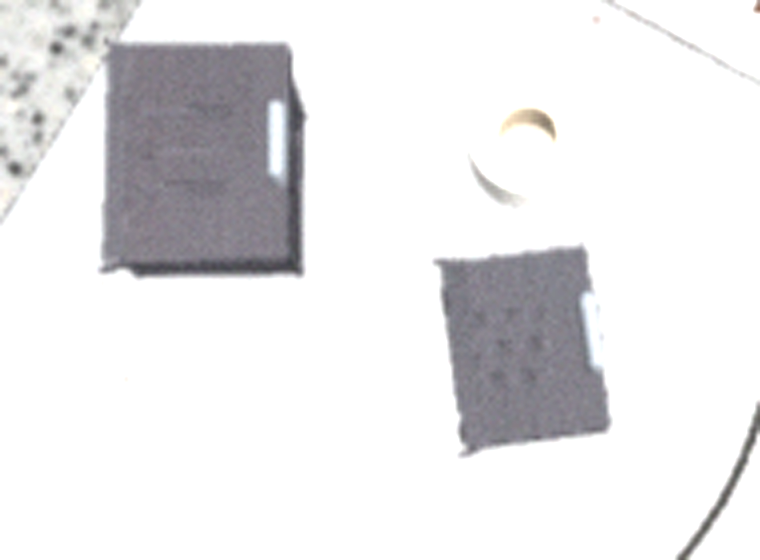

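View pics/s15.png

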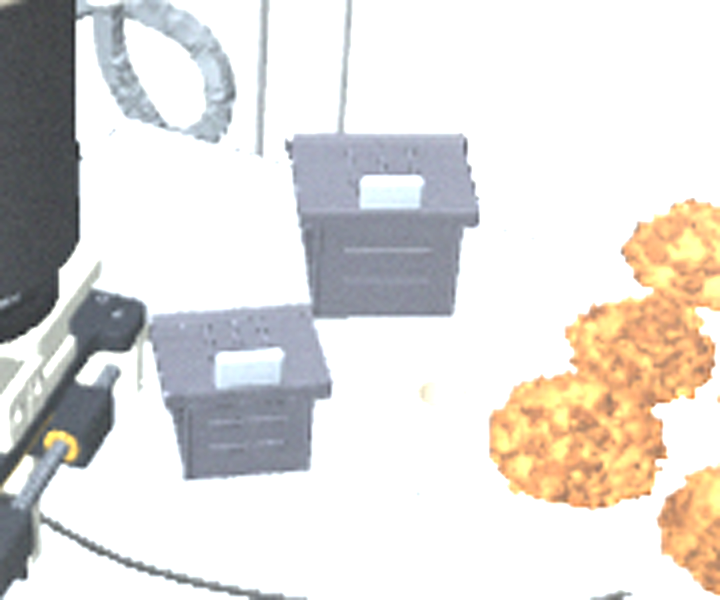

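View pics/side15.png

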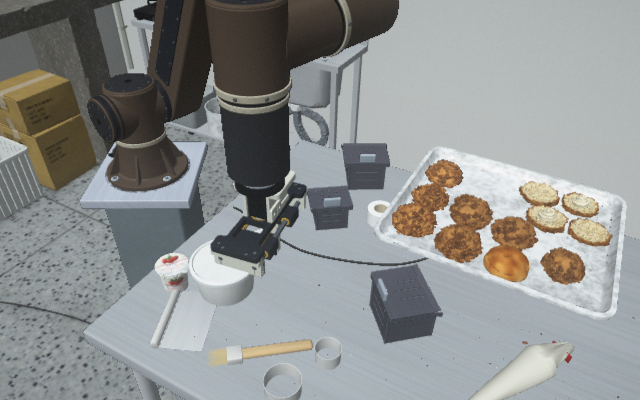

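Both lids sit level at the right heights. As a lengthways check, I'll compare the tin's end wall with the lid's rear skirt in the side depth.

Run:
```python
from m import *
z=load("side15");C=cloud(z)
for nm,c,a,h,hw in (("big",(.643,-.0605),0.3,.09,.05),("small",(.5326,-.242),6.9,.072,.04)):
    a=np.radians(a);X=C[...,0]-c[0];Y=C[...,1]-c[1]
    U=X*np.cos(a)+Y*np.sin(a);V=-X*np.sin(a)+Y*np.cos(a)
    b=(abs(U)<hw*.8)&(V<-hw+.012)&(V>-hw-.02)
    for lo,hi in ((.01,.03),(.03,.05),(.05,h-.016),(h-.009,h-.003),(h-.004,h+.001),(h+.008,h+.022)):
        k=b&(C[...,2]>lo)&(C[...,2]<hi)
        if k.sum(): print(nm,round(lo,3),round(hi,3),"V med",(np.median(V[k])*1000).round(1),k.sum())
    # lateral: wall edges vs plate edges
    k=(V<-hw+.006)&(V>-hw-.012)&(C[...,2]>.015)&(C[...,2]<h-.02)&(abs(U)<.08); print("wall U",(np.percentile(U[k],[1,99])*1000).round(1))
    k=(abs(V)<hw*.6)&(C[...,2]>h)&(C[...,2]<h+.006)&(abs(U)<.08); print("plate U",(np.percentile(U[k],[.5,99.5])*1000).round(1))
```

```text
big 0.01 0.03 V med -48.5 157
big 0.03 0.05 V med -48.1 165
big 0.05 0.074 V med -47.9 209
big 0.081 0.087 V med -50.6 48
big 0.086 0.091 V med -49.8 59
big 0.098 0.112 V med -50.7 68
wall U [-51.1  49.9]
plate U [-62.6  60.8]
small 0.01 0.03 V med -39.5 148
small 0.03 0.05 V med -39.8 153
small 0.05 0.056 V med -39.7 44
small 0.063 0.069 V med -42.1 43
small 0.068 0.073 V med -41.9 45
small 0.08 0.094 V med -42.1 82
wall U [-38.4  42.2]
plate U [-51.4  53.7]
```

```bash
python3 -c "
from station import *
print(job_done())"
```

```text
the job is handed in; nothing more can be done
None
```

Both tins are closed with their own lids, and I handed the job in at about 23.6 s of the 64 s allowed. I matched the lids by width (about 126 mm and 106 mm), hooked each one on from the tin's right-hand end (−y), and slid it until the skirt met the tin with about 5 N.

**Last checks (after release):**
- **Height:** the plate tops measured 92.6–93.0 mm on the big tin and 75.0 mm on the small one. Fully home would be 93 and 75 mm.
- **Lengthways:** each lid's rear skirt stands about 2.4 mm proud of its tin's end wall, which is what contact looks like.
- **Sideways and angle:** both lids are within about 1 mm of their tin's centre and parallel to the rims to about 1°.
- **Tins:** each shifted by about 1–2 mm at most and stands upright.
- **Bystanders:** the roll and shaker are where they were. The timer was partly hidden by the arm in the last pictures, but it was unmoved at the check just before I fitted the small lid, and I only passed well above it after that.

**One disagreement:** a rough plane fit on the small lid showed a tilt, at z 75–77 mm. The fit probably caught points on the grip. The other height readings and the pictures show the lid level.

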